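# Load the counting chamber and hold the probe in its guide

### The arm

A 7-joint arm with a two-finger parallel gripper is mounted at the origin on a cart in front of the work surface, level with it; the furniture and walls round the work are solid. World frame = base frame: x ahead of the robot, y to its left, z up, the work surface at z = 0. Lengths are in mm, angles in rad, forces in N, time in s.
With the tool pointing down it reaches from about 425 to 975 mm from the base axis. Payload 16.7 kg.
Tool frame: the origin (TCP) lies on the centre line of the jaws, within the pads' length; the fingertips stand 11 mm ahead of it and the grasp point (between the pads) lies 8 mm behind it (bot.tips_ahead is the distance from the TCP to the fingertips, in mm); z points along the fingers, y is the line along which they close (so a half turn about z gives the same grasp; the last joint's range is limited). The gripper opens to 85 mm and grips with 20 to 120 N. Pads are 22 mm wide; open, the fingers measure 114 mm over their backs; the gripper's body (76 mm by 85 mm) begins 54 mm behind the grasp point. The pads swing forward as they close: fully open they stand 13 mm farther back than shut.
Start: joints at [-1.327, 0.426, 0.074, 1.606, -0.034, 1.111, -0.067], TCP at [258.375, 623.552, 213.602] pointing down, gripper open.
Joint ranges: [-2.85, 2.85], [-0.5, 2.14], [-1.23, 1.37], [0.21, 2.46], [-1.02, 4.16], [0.16, 2.05], [-2.73, 2.73]. Speed limits (rad/s): [1.89, 1.89, 2.39, 2.39, 3.01, 3.01, 3.01].

### API

Orientations are given as a 3x3 rotation matrix whose columns are the frame's x, y, z axes.
In Python, from cell import sensors, grab_frame, camera_params, workorder, trace, bot gives the robot as it stands. The module is installed in compiled form; this text tells all that it offers.
- The arm moves only by the shell command python3 -m jog 'ROWS' [OPENING]. ROWS is a JSON object of lists of equal length, an entry for each row: "offset": the shift along the tool's x, y, z normalised to -1 to 1, where 1 is 0.04 m, a list of three; "roll": the turn about the tool's z normalised to -1 to 1, where 1 is pi rad. A call has 1 to 20 rows; each row shifts and turns the commanded pose from where the row before left it, along the tool's axes as they then stand; what a row does not reach is not made up. A row lasts 1/8 s, in which the tool goes at most 62.5 mm and 10.7 degrees, less where a joint would pass 70% of its speed; a pose out of reach is approached as far as the arm can. A call with a number of a shift or a turn outside -1 to 1 is refused whole. A call with a gripper value outside its range is refused whole. OPENING is the opening, from 0 (shut) to 1 (fully open), set as the call begins (- or left out, the last holds). The fingers move at their own pace and stop on an object; the grip force is fixed at half the most. Time passes only in rows, so rows that do not move let the fingers close. It gives the time, the measured TCP pose, the force, the opening and the grip force at its end, in the units of the state.
- sensors.get_state(): the state, without advancing time (a new reading comes with each control period).
- grab_frame(name): name is "scene" or "side" or "wrist"; returns (picture, depth): 480x640x3 uint8, red, green, blue; 480x640 float32, mm along the optical axis (not along the pixel's ray), 0 where there is no reading.
- camera_params(name): a dict with "intrinsics" (3x3 intrinsics, pixels), "extrinsics" (4x4, takes a point from world to camera coordinates). Camera axes: x right, y up, looking along -z (the intrinsics and any distortion apply to the point x, -y, -z); pixel columns grow to the right and rows downward; lengths in mm; the calibration is good to about 2 mm. A picture is of the moment at which its call begins: read the wrist's pose just before it. camera_params takes no time and is no camera call; for the wrist camera it gives the pose at the moment of the call.
- workorder.sign_off(): hands the job in; it is judged then, once.
Trained networks look in the newest picture that a camera, given by its name, has taken for a name from the list of things; names that differ only in an ending like _2 or _b are one class to them, and where a whole thing is asked for, a point or a joint stands for the part that bears it (a point fixed in the world has none). Each returns a list of dicts, best first, with "conf" (0 to 1); they miss things now and then, are a little off and sometimes report something else, mostly with a low value. They report only what shows in the picture. A call takes as long as a camera call.
- trace(camera, thing): "pixels" (480x640 bool, what is visible of it) and "position" ([column, row] in pixels, amid what is visible of it).
The state is a dict: "time": time; "joint_positions": joint angles; "joint_vel": joint speeds; "joint_torque": joint torques, N m; "position": TCP position; "eef_rot": TCP orientation; "wrist_force": force on the tool from outside, world axes, zero at the start; "torque": the same for the moment, N m; "gripper_width": finger opening in mm; "finger_force": force on a finger pad.
Only numpy, scipy, OpenCV 4.12 (cv2) and the standard library are available. Lean on these libraries where they do the work, as an engineer would, in place of code of your own. Each camera call takes 0.05 s, during which the arm holds its last target. There are 200 camera calls.

### The job

Stand the small vial upright in the round seat of the chamber's open drawer, let go of it and slide the drawer fully shut. Then take the probe from its stand and lower its rod straight down the middle of the guide hole on top of the chamber, never letting the probe touch the chamber, until its collar hangs about 5 mm above the guide's rim. Finish still holding the probe there, upright, centred and at rest; leave the other things on the table where they are.

Things in the scene. Friction and masses are not known exactly. Their poses are not given: they have to be found in the camera images.
- vial: small clear vial with a white cap, standing upright on the table, 16 mm diameter, 32 mm tall; origin at the centre of its underside, z up
- chamber: grey sheet-metal counting chamber, fixed to the table, 150 mm (its x) by 130 mm (its y), flat top at 85 mm; origin on the table under its centre. Its -x side is the front, where the drawer slides out; it is turned so that the front faces roughly to the robot's right. The steel guide bush (36 mm outside diameter, on a 50 mm flange) stands on its top and ends 105 mm above the table
- bore (a point): centre of the guide hole at the upper rim of the bush, 105 mm above the table; the hole is a plain vertical bore of 22 mm diameter, 30 mm long, open to the hollow chamber below. It lies 30 mm from the chamber's centre towards the front (45 mm behind the front of the housing). Axes as the chamber's
- drawer (a joint): how far the drawer is out: 0 shut (a hard stop), up to 0.125 m out; starts about 0.11 out. It slides level along the chamber's x axis (out is -x), stays where it is left, and needs about 2 N to slide. The front panel is 10 mm thick, 126 mm wide, from 8 to 70 mm above the table; the tray behind it is 98 mm wide inside, with 18 mm high walls
- drawer_pull (a point): middle of the outer face of the drawer's pull, a level steel bar 70 mm wide and 12 mm tall that juts 20 mm out of the front panel, 44 mm above the table; it moves with the drawer, axes as the chamber's
- seat (a point): centre of the vial seat's floor in the drawer, 12 mm above the table, 45 mm behind the inside of the front panel (74 mm behind the outer face of the pull); the seat is a hole of 24 mm diameter in a 42 mm square, 5 mm high grey plate on the tray's floor, so hold the vial by its upper part. With the drawer shut the seat lies right under the guide hole. Moves with the drawer, axes as the chamber's
- stand: dark steel post, 40 mm diameter and 65 mm tall on an 80 mm round foot, fixed, with a 16 mm hole down its middle in which the probe hangs; origin on the table under its axis
- probe: probe, 120 mm long, hanging upright in the stand by its collar: steel rod of 8 mm diameter reaching 50 mm below the collar, steel collar of 30 mm diameter and 5 mm thickness, then a black round grip of 20 mm diameter and 65 mm length on top (55 to 120 mm from the tip). Origin at the tip of the rod, z up along the probe; about 70 g
- probe_collar (a point): centre of the underside of the probe's collar, 50 mm above the rod's tip
- petri: flat round dish, 81 mm diameter, 5 mm high, a bystander; origin under its centre
- small_bottle: small screw-cap bottle, 44 mm diameter, 98 mm tall, a bystander; origin under its centre
- beaker: beaker, 74 mm diameter, 84 mm tall, a bystander; origin under its centre
- marker: marker pen lying on the table, 135 mm long, 16 mm thick, a bystander; origin under its centre

How it is judged:
By the outcome, as a careful person would: the job done as asked, in the order asked, and still so for the second after the job is handed in, while the arm keeps its last pose, push and grip.
It also fails if it takes over 72 s, if anything falls off the work surface, if the arm or the gripper's body presses on something with over 40 N, if the wrist force passes 120 N, or if a joint passes its speed limit or range.

## Working session

There is one attempt and no reset: what is moved stays moved. The work goes in short steps, Python scripts to look and compute and a shell command to move; the robot and the scene stay as the last step left them, time stands still between calls to the robot, and variables do not carry over. Pictures are saved under pics/ and viewed, at most 10 in all, crops included, and the job is handed in when it is done.

```bash
mkdir -p pics; cat > h.py <<'E'
import numpy as np, cv2
from cell import sensors, grab_frame, camera_params, workorder, trace, bot
def world(cam,mask=None):
    img,d=grab_frame(cam); p=camera_params(cam); return img,d,p
def pts(d,p,m):
    K=p["intrinsics"];T=np.linalg.inv(np.array(p["extrinsics"]))
    v,u=np.nonzero(m&(d>0)); z=d[v,u]
    x=(u-K[0][2])/K[0][0]*z; y=(v-K[1][2])/K[1][1]*z
    return (T@np.c_[x,-y,-z,np.ones(len(z))].T).T[:,:3]
def save(n,img): cv2.imwrite("pics/"+n,img[:,:,::-1])
E
python3 - <<'E'
from h import *
s=sensors.get_state(); print(s["time"],s["position"],np.round(s["eef_rot"],3).tolist(),s["gripper_width"])
for c in("scene","side"):
    img,d,p=world(c); save(c+"1.png",img)
    print(c,np.round(np.linalg.inv(p["extrinsics"])[:3,3]),{k:np.shape(v) for k,v in p.items()})
    for t in["vial","chamber","drawer","drawer_pull","seat","stand","probe","petri","small_bottle","beaker","marker"]:
        r=trace(c,t)
        if r:
            P=pts(d,p,r[0]["pixels"]); print(t,round(r[0]["conf"],2),np.round(r[0]["position"]),len(P), np.round(np.percentile(P,[2,50,98],axis=0)).tolist() if len(P) else "")
        else: print(t,"-")
E
```

```text
0.0 [258.25998704 623.16288876 212.90107023] [[-0.924, 0.383, -0.0], [0.383, 0.924, -0.001], [-0.0, -0.001, -1.0]] 85.55413772388502
scene [ 103. -651. 1160.] {'intrinsics': (3, 3), 'extrinsics': (4, 4)}
vial 0.47 [355. 391.] 91 [[429.0, -235.0, -0.0], [435.0, -230.0, 27.0], [445.0, -215.0, 34.0]]
chamber 0.7 [291. 240.] 5653 [[442.0, 23.0, 7.0], [501.0, 176.0, 62.0], [571.0, 304.0, 98.0]]
drawer 0.56 [303. 268.] 2461 [[436.0, 19.0, 7.0], [497.0, 103.0, 17.0], [554.0, 180.0, 71.0]]
drawer_pull 0.64 [303. 268.] 2405 [[436.0, 19.0, 7.0], [498.0, 102.0, 17.0], [554.0, 180.0, 71.0]]
seat 0.98 [302. 268.] 2418 [[437.0, 19.0, 7.0], [499.0, 102.0, 17.0], [555.0, 180.0, 71.0]]
stand 0.98 [410. 324.] 760 [[603.0, -190.0, 3.0], [626.0, -166.0, 10.0], [673.0, -120.0, 66.0]]
probe 0.79 [414. 303.] 262 [[625.0, -166.0, 66.0], [633.0, -158.0, 103.0], [649.0, -145.0, 136.0]]
petri -
small_bottle 0.63 [239. 178.] 470 [[484.0, 422.0, 1.0], [500.0, 433.0, 56.0], [524.0, 466.0, 98.0]]
beaker 0.95 [357. 179.] 954 [[740.0, 225.0, -2.0], [774.0, 257.0, 50.0], [828.0, 315.0, 85.0]]
marker 0.71 [340. 330.] 
[... 488 characters left out ...]
6.0, 40.0], [554.0, 180.0, 70.0]]
seat 0.89 [289. 276.] 1447 [[434.0, 15.0, 10.0], [494.0, 36.0, 40.0], [555.0, 180.0, 70.0]]
stand 0.76 [375. 323.] 850 [[601.0, -193.0, 2.0], [628.0, -171.0, 12.0], [670.0, -128.0, 65.0]]
probe 0.59 [377. 286.] 314 [[627.0, -168.0, 69.0], [634.0, -162.0, 99.0], [649.0, -150.0, 135.0]]
petri 0.72 [344. 267.] 243 [[650.0, 108.0, 2.0], [681.0, 144.0, 5.0], [714.0, 180.0, 8.0]]
small_bottle 0.77 [264. 218.] 174 [[486.0, 420.0, 43.0], [503.0, 430.0, 66.0], [524.0, 440.0, 98.0]]
beaker 0.73 [360. 232.] 677 [[740.0, 223.0, 4.0], [766.0, 235.0, 55.0], [806.0, 293.0, 84.0]]
marker 0.63 [299. 320.] 405 [[421.0, -99.0, -0.0], [483.0, -92.0, 11.0], [549.0, -69.0, 17.0]]
```

```bash
python3 - <<'E'
from h import *
allc={k:[] for k in["chamber","stand","probe","vial"]}
for c in("scene","side"):
    img,d,p=world(c)
    for t in allc:
        r=trace(c,t)
        if r: P=pts(d,p,r[0]["pixels"]); allc[t].append(P)
        if r and t=="chamber":
            for lo,hi,n in((80,90,"top"),(66,73,"panel")):
                Q=P[(P[:,2]>lo)&(P[:,2]<hi)]
                if n=="panel": Q=Q[Q[:,1]<100]
                print(c,n,len(Q),cv2.minAreaRect(Q[:,:2].astype(np.float32)))
            Q=P[(P[:,2]>25)&(P[:,2]<65)&(P[:,1]<80)]
            print("front edge",np.polyfit(Q[:,0],Q[:,1],1) if len(Q)>5 else "")
            Q=P[(P[:,2]>101)&(P[:,2]<108)]; print("bush",len(Q),cv2.minEnclosingCircle(Q[:,:2].astype(np.float32)) if len(Q)>3 else "")
        if r and t in("vial","probe"):
            h={"vial":(30,36),"probe":(131,139)}[t]; Q=P[(P[:,2]>h[0])&(P[:,2]<h[1])]
            print(c,t,len(Q),cv2.minEnclosingCircle(Q[:,:2].astype(np.float32)) if len(Q) else "")
        if r and t=="stand":
            Q=P[(P[:,2]>60)&(P[:,2]<69)]; print(c,"stand",len(Q),cv2.minEnclosingCircle(Q[:,:2].astype(np.float32)))
            Q=P[P[:,2]<14]; print(cv2.minEnclosingCircle(Q[:,:2].astype(np.float32)))
    save(c+"2.png",cv2.resize(img[140:440,180:480],(600,600)))
E
```

```text
scene top 2165 ((512.742919921875, 236.40975952148438), (157.34535217285156, 132.05191040039062), 84.44426727294922)
scene panel 185 ((493.23187255859375, 40.569095611572266), (13.609878540039062, 125.06580352783203), 84.84536743164062)
front edge [-0.10157829 82.2513456 ]
bush 87 ((509.97564697265625, 205.65650939941406), 19.17313003540039)
scene stand 68 ((635.8408203125, -156.03567504882812), 19.240928649902344)
((641.4239501953125, -151.02362060546875), 44.562740325927734)
scene probe 56 ((638.2079467773438, -153.39642333984375), 10.104435920715332)
scene vial 20 ((435.96221923828125, -228.71890258789062), 6.328507900238037)
side top 865 ((512.6067504882812, 235.31568908691406), (159.7239532470703, 130.37225341796875), 84.51235961914062)
side panel 149 ((494.2869567871094, 38.45030975341797), (14.443169593811035, 124.39134216308594), 84.89739227294922)
front edge [-0.09436121 77.84478486]
bush 54 ((509.67999267578125, 204.38377380371094), 19.364952087402344)
side stand 74 ((636.5836181640625, -158.4658203125), 19.47999382019043)
((637.1466674804688, -156.70594787597656), 40.150638580322266)
side probe 32 ((636.0537109375, -158.62203979492188), 8.32697868347168)
side vial 26 ((436.329833984375, -230.47909545898438), 6.4994401931762695)
```

View pics/scene2.png

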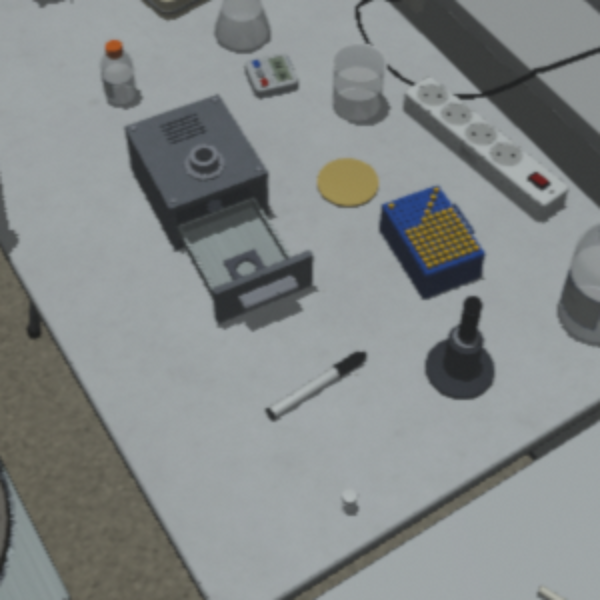

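The scene picture shows the chamber with its open drawer and seat near (245,265), the vial alone near (350,498) by the table edge, and the probe in its stand near (465,340). The fits agree with it, so I'm setting out.

```bash
python3 -m jog '{"offset":[[0,0,0],[0,0,0],[-0.74,-0.69,0],[-0.74,-0.69,0],[-0.74,-0.69,0],[-0.74,-0.69,0],[-0.74,-0.69,0],[-0.74,-0.69,0],[-0.74,-0.69,0],[-0.74,-0.69,0],[-0.74,-0.69,0]],"roll":[-0.047,-0.047,0,0,0,0,0,0,0,0,0]}'
```

```text
time: 3.08
position: [500.1, 349.4, 213.8]
eef_rot: [[-0.995, 0.097, 0.0], [0.097, 0.995, 0.0], [-0.0, 0.0, -1.0]]
wrist_force: [0.7, 0.1, 0.2]
gripper_width: 85.6
finger_force: 0.0
```

```bash
python3 -m jog '{"offset":[[0,-0.72,0],[0,-0.72,0],[0,-0.72,0],[0,-0.72,0],[0,-0.72,0],[0,-0.72,0],[0,-0.72,0],[0,-0.72,0]],"roll":[0,0,0,0,0,0,0,0]}'
python3 - <<'E'
from h import *
img,d,p=world("wrist"); save("w1.png",img); print(np.round(np.linalg.inv(p["extrinsics"]),2)[:3].tolist())
for t in["chamber","seat"]:
    r=trace("wrist",t)
    if not r: print(t,"-"); continue
    P=pts(d,p,r[0]["pixels"])
    Q=P[(P[:,2]>101)&(P[:,2]<108)]; print(t,r[0]["position"],len(P),len(Q),cv2.minEnclosingCircle(Q[:,:2].astype(np.float32)) if len(Q)>3 else "")
    Q=P[(P[:,2]>67)&(P[:,2]<73)&(P[:,1]<90)]; print(len(Q),cv2.minAreaRect(Q[:,:2].astype(np.float32)) if len(Q) else "")
E
```

```text
time: 4.08
position: [476.8, 120.2, 213.8]
eef_rot: [[-0.995, 0.097, 0.0], [0.097, 0.995, 0.0], [-0.0, 0.0, -1.0]]
wrist_force: [0.2, -0.2, -1.0]
gripper_width: 85.5
finger_force: 0.0
[[0.1, -0.94, -0.31, 395.93], [0.99, 0.09, 0.03, 125.56], [-0.0, -0.31, 0.95, 374.26]]
chamber [413.9, 235.4] 56813 1268 ((510.2473449707031, 202.1940460205078), 18.065561294555664)
1969 ((493.7535400390625, 36.6961555480957), (10.531639099121094, 126.03118133544922), 84.22163391113281)
seat [283.6, 224.8] 21072 0 
1953 ((493.7535400390625, 36.6961555480957), (10.531639099121094, 126.03118133544922), 84.22163391113281)
```

View pics/w1.png

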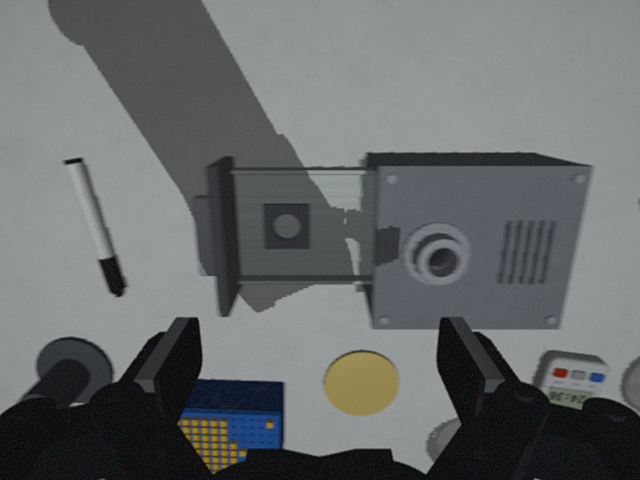

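The wrist picture shows the seat hole at pixel (287,226), the bush opening at (442,258), the pull at (203,235), and nothing in the way.

```bash
cat >> h.py <<'E'
def pix(p,u,v,z):
    "world point of pixel at height z"
    K=p["intrinsics"];T=np.linalg.inv(np.array(p["extrinsics"]))
    r=T[:3,:3]@np.array([(u-K[0][2])/K[0][0],-(v-K[1][2])/K[1][1],-1]); return T[:3,3]+r*(z-T[2,3])/r[2]
def hole(img,p,u,v,z,n=28,dark=True):
    g=cv2.cvtColor(img,cv2.COLOR_RGB2GRAY)[v-n:v+n,u-n:u+n]
    t,b=cv2.threshold(g,0,255,cv2.THRESH_OTSU+(cv2.THRESH_BINARY_INV if dark else 0))
    k,l,st,c=cv2.connectedComponentsWithStats(b); i=l[n,n]; c=c[i]+[u-n,v-n]
    return t,st[i][2:],c,pix(p,*c,z)
E
python3 - <<'E'
from h import *
img=cv2.imread("pics/w1.png")[:,:,::-1]; p=camera_params("wrist")
print(hole(img,p,287,226,17,18,False)); print(hole(img,p,443,260,105,22)); print(pix(p,203,235,50))
E
python3 -m jog '{"offset":[[0,-0.77,0],[0,-0.77,0],[0,-0.77,0],[0,-0.77,0],[0,-0.77,0],[0,-0.77,0],[0,-0.77,0],[0,-0.77,0],[0,-0.77,0],[0,-0.7,0]],"roll":[0,0,0,0,0,0,0,0,0,0]}'
python3 - <<'E'
from h import *
img,d,p=world("wrist"); r=trace("wrist","vial"); P=pts(d,p,r[0]["pixels"]); print(r[0]["conf"],r[0]["position"],len(P))
Q=P[(P[:,2]>30)&(P[:,2]<35)]; print(len(Q),cv2.minEnclosingCircle(Q[:,:2].astype(np.float32)),np.median(Q,axis=0))
for t in("stand","probe"):
    r=trace("wrist",t)
    if r: P=pts(d,p,r[0]["pixels"]); Q=P[P[:,2]>130] if t=="probe" else P[(P[:,2]>60)&(P[:,2]<68)];print(t,r[0]["position"],len(Q),cv2.minEnclosingCircle(Q[:,:2].astype(np.float32)) if len(Q) else "")
save("w2.png",img)
E
```

```text
(65.0, array([ 28,  24, 495], dtype=int32), array([286.5959596 , 225.48484848]), array([498.30546484,  88.97924733,  17.        ]))
(84.0, array([ 31,  29, 696], dtype=int32), array([442.47988506, 261.93821839]), array([510.59100434, 204.62834643, 105.        ]))
[490.17205388  22.66419369  50.        ]
time: 5.48
position: [447.7, -183.0, 213.8]
eef_rot: [[-0.995, 0.096, 0.0], [0.096, 0.995, -0.0], [-0.0, -0.0, -1.0]]
wrist_force: [-0.7, 0.6, -0.3]
gripper_width: 85.3
finger_force: 0.0
0.65 [265.2, 191.9] 386
261 ((436.0205078125, -231.48455810546875), 7.777289867401123) [ 435.91243158 -231.21739499   32.27115372]
stand [359.9, 368.7] 552 ((637.8609619140625, -158.33103942871094), 20.3219051361084)
probe [372.0, 422.2] 1 ((437.0793762207031, -174.2102508544922), 9.999999747378752e-05)
```

View pics/w2.png

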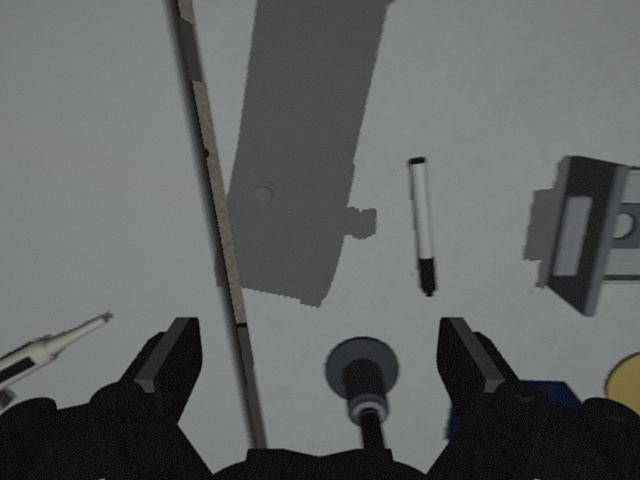

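The vial cap shows at pixel (265,192), clear of everything, with the table edge to its left. Next I go down over it.

```bash
python3 -m jog '{"offset":[[0.0875,-0.61,0],[0.0875,-0.61,0],[0,0,0.5],[0,0,0.6],[0,0,0.6],[0,0,0.6],[0,0,0.6],[0,0,0.6],[0,0,0.5],[0,0,0.4],[0,0,0.2],[0,0,0.1],[0,0,0]],"roll":[0,0,0,0,0,0,0,0,0,0,0,0,0]}' 0.6
python3 -m jog '{"offset":[[0,0,0],[0,0,0],[0,0,0],[0,0,0],[0,0,0],[0,0,0],[0,0,0],[0,0,0]],"roll":[0,0,0,0,0,0,0,0]}' 0
```

```text
time: 7.3
position: [435.6, -230.6, 25.8]
eef_rot: [[-0.995, 0.097, 0.0], [0.097, 0.995, -0.0], [-0.0, -0.0, -1.0]]
wrist_force: [-0.7, -0.9, 0.2]
gripper_width: 51.3
finger_force: 0.0
time: 8.3
position: [435.4, -230.6, 25.6]
eef_rot: [[-0.995, 0.097, -0.0], [0.097, 0.995, -0.0], [0.0, -0.0, -1.0]]
wrist_force: [0.9, -0.3, 0.0]
gripper_width: 0.4
finger_force: 0.0
```

```bash
python3 - <<'E'
from h import *
img,d,p=world("wrist"); save("w3.png",img)
r=trace("wrist","vial"); print([(x["conf"],x["position"]) for x in r])
if r: P=pts(d,p,r[0]["pixels"]); print(np.percentile(P,[2,50,98],axis=0))
img,d,p=world("side"); 
r=trace("side","vial"); print([(x["conf"],x["position"]) for x in r])
if r: P=pts(d,p,r[0]["pixels"]); print(np.percentile(P,[2,50,98],axis=0))
save("s3.png",cv2.resize(img[300:420,220:380],(640,480)))
E
```

```text
[(0.66, [321.4, 284.4])]
[[ 429.27504608 -234.37827044    2.34560202]
 [ 430.80289917 -226.87258873   19.89071777]
 [ 436.63168451 -220.64637249   32.4514752 ]]
[(0.57, [295.1, 358.6])]
[[ 428.80774824 -237.217467      1.74212422]
 [ 435.38128028 -233.10501871   19.79949449]
 [ 443.13883463 -223.76063801   33.04579686]]
```

View pics/s3.png

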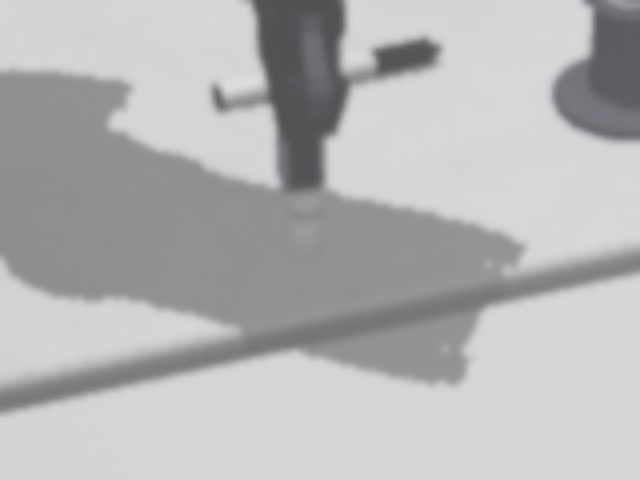

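The side picture shows the vial still upright at (305,220), with the fingertips ending just above or behind its cap. I'll check the wrist view.

View pics/w3.png

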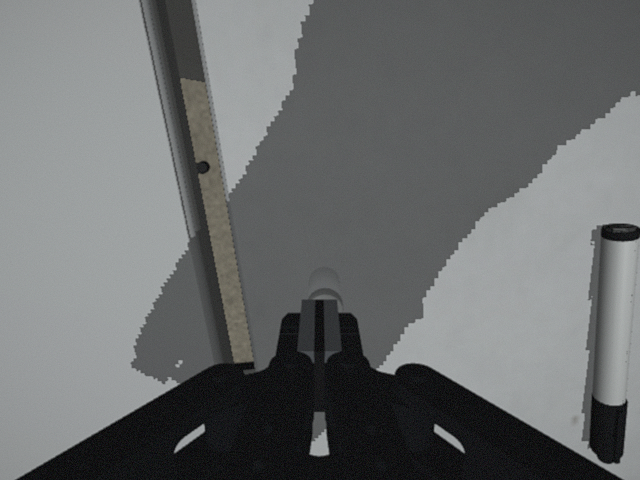

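```bash
python3 - <<'E'
from h import *
print(bot.tips_ahead, sensors.get_state()["position"],sensors.get_state()["gripper_width"])
p=camera_params("wrist")
def proj(P):
    K=p["intrinsics"];q=np.array(p["extrinsics"])@np.r_[P,1]; return K[0][2]+K[0][0]*q[0]/-q[2],K[1][2]+K[1][1]*-q[1]/-q[2]
s=sensors.get_state(); print("tips",proj([435.4,-230.6,s["position"][2]-11]),"tcp",proj(s["position"]),"vialtop",proj([436,-231,32]))
E
```

```text
11.0 [ 435.44391816 -230.5421297    25.62561016] 0.07787621845392939
tips (np.float64(317.23453588557385), np.float64(289.3943440919246)) tcp (np.float64(317.2521415388151), np.float64(300.41510134202974)) vialtop (np.float64(316.219770537833), np.float64(308.6481982329956))
```

The wrist picture shows the closed fingertips at (320,299) hiding the vial's cap, with its clear body at (323,280). I'll measure the true fingertip height from depth.

```bash
python3 - <<'E'
from h import *
img,d,p=world("wrist")
for (u,v) in [(308,304),(308,330),(333,304),(333,330),(323,270),(323,285),(323,296)]:
    m=np.zeros(d.shape,bool); m[v-1:v+2,u-1:u+2]=1; Q=pts(d,p,m); print(u,v,np.round(np.median(Q,axis=0),1) if len(Q) else "none")
img,d,p=world("side")
r=trace("side","vial")[0]["pixels"]; v,u=np.nonzero(r); print(u.min(),u.max(),v.min(),v.max())
for v in range(340,366,3):
    m=np.zeros(d.shape,bool); m[v,294:298]=1; Q=pts(d,p,m); print(v,np.round(np.median(Q,axis=0),1), img[v,296])
E
```

```text
308 304 [ 423.7 -232.6   51.3]
308 330 [ 423.8 -232.2   69.3]
333 304 [ 424.4 -223.6   51.4]
333 330 [ 424.3 -224.1   69.3]
323 270 [ 429.7 -227.3    5.8]
323 285 [ 430.2 -227.5   21.9]
323 296 [ 430.3 -227.6   32.3]
292 300 348 366
340 [ 432.  -241.9   65.7] [84 82 86]
343 [ 432.1 -242.1   59. ] [84 83 86]
346 [ 431.3 -243.3   52.9] [96 94 97]
349 [ 435.9 -225.3   32.8] [150 149 151]
352 [ 433.7 -233.    31.8] [151 149 151]
355 [ 433.2 -234.3   26.1] [146 144 146]
358 [ 432.9 -234.6   18.9] [154 152 155]
361 [ 432.7 -234.7   11.8] [149 147 149]
364 [ 432.4 -235.2    5.1] [144 142 145]
```

The fingertips really sit at z≈48, so the tips are about 34 mm higher than stated; two cameras agree. I'll open and go down 32 mm more with small steps.

```bash
python3 -m jog '{"offset":[[-0.05,0,0],[0,0,0],[0,0,0],[0,0,0],[0,0,0.2],[0,0,0.2],[0,0,0.2],[0,0,0.1],[0,0,0.1],[0,0,0]],"roll":[0,0,0,0,0,0,0,0,0,0]}' 0.6
python3 - <<'E'
from h import *
img,d,p=world("wrist"); save("w4.png",img)
E
```

```text
time: 9.9
position: [437.3, -230.7, -6.6]
eef_rot: [[-0.995, 0.097, -0.0], [0.097, 0.995, 0.0], [0.0, 0.0, -1.0]]
wrist_force: [0.2, 0.1, 1.0]
gripper_width: 51.4
finger_force: 0.0
```

View pics/w4.png

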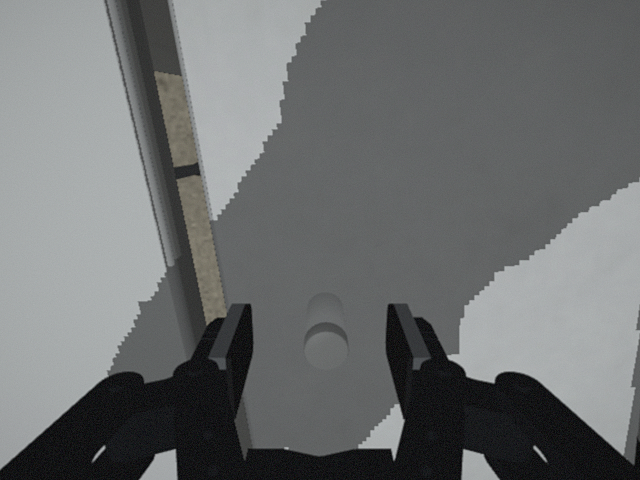

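The vial, with its cap at (326,348), stands between the two pads (inner faces at columns 250 and 388), so I can close.

```bash
python3 -m jog '{"offset":[[0,0,0],[0,0,0],[0,0,0],[0,0,0],[0,0,0],[0,0,0]],"roll":[0,0,0,0,0,0]}' 0
python3 - <<'E'
from h import *
img,d,p=world("wrist")
g=img[:,:,0].astype(int)
for v in range(290,350,6):
  for u in (308,323,340):
    m=np.zeros(d.shape,bool); m[v-1:v+2,u-1:u+2]=1; Q=pts(d,p,m); print(u,v,np.round(np.median(Q,axis=0),1) if len(Q) else "none",end=" ")
  print()
E
```

```text
time: 10.7
position: [437.6, -230.7, -6.2]
eef_rot: [[-0.995, 0.097, 0.0], [0.097, 0.995, 0.0], [-0.0, 0.0, -1.0]]
wrist_force: [-0.8, 1.3, 6.3]
gripper_width: 12.6
finger_force: 58.5
308 290 [ 4.294e+02 -2.337e+02  2.000e-01] 323 290 [ 4.301e+02 -2.275e+02  2.000e-01] 340 290 [ 4.306e+02 -2.205e+02  3.000e-01] 
308 296 [ 430.7 -233.7    2.5] 323 296 [ 430.  -227.6    5.4] 340 296 [ 4.334e+02 -2.207e+02 -1.000e-01] 
308 302 [ 430.5 -233.6    8.8] 323 302 [ 430.1 -227.6   10.5] 340 302 [ 426.9 -221.1   18.3] 
308 308 [ 430.2 -233.4   13.8] 323 308 [ 429.5 -227.6   16.7] 340 308 [ 427.1 -221.3   22.5] 
308 314 [ 430.1 -233.2   18.7] 323 314 [ 430.  -227.7   20.2] 340 314 [ 426.9 -221.5   26.9] 
308 320 [ 431.1 -233.2   22.1] 323 320 [ 430.9 -227.7   22.9] 340 320 [ 427.  -221.7   31. ] 
308 326 [ 429.6 -233.    28.3] 323 326 [ 429.5 -227.7   29.6] 340 326 [ 426.8 -221.9   35.3] 
308 332 [ 430.  -232.9   31.7] 323 332 [ 430.1 -227.8   32.4] 340 332 [ 426.8 -222.1   38.9] 
308 338 [ 432.3 -233.1   31.9] 323 338 [ 432.5 -228.    32.2] 340 338 [ 426.8 -222.2   42.7] 
308 344 [ 434.5 -233.4   32. ] 323 344 [ 435.2 -228.3   31.6] 340 344 [ 426.9 -222.4   45.4]
```

```bash
python3 -m jog '{"offset":[[0,0,-0.2],[0,0,-0.6],[0,0,-0.8],[0,0,-0.8],[-0.067,0.4,0],[-0.067,0.78,0],[-0.067,0.78,0],[-0.067,0.78,0],[-0.067,0.78,0],[-0.067,0.78,0],[-0.067,0.78,0],[-0.067,0.78,0],[-0.067,0.78,0],[-0.067,0.78,0],[-0.067,0.6,0],[0,0.07,0],[0,0,0]],"roll":[0,0,0,0,0,0,0,0,0,0,0,0,0,0,0,0,0]}'
python3 - <<'E'
from h import *
img,d,p=world("wrist"); save("w5.png",img)
r=trace("wrist","vial"); 
if r: P=pts(d,p,r[0]["pixels"]); print(r[0]["conf"],np.percentile(P,[2,50,98],axis=0).round(1).tolist())
r=trace("wrist","seat")
if r:
    P=pts(d,p,r[0]["pixels"]); Q=P[(P[:,2]>67)&(P[:,2]<73)&(P[:,1]<90)]; print(len(Q),cv2.minAreaRect(Q[:,:2].astype(np.float32)) if len(Q) else "")
E
```

```text
time: 12.88
position: [497.7, 88.2, 89.2]
eef_rot: [[-0.995, 0.097, -0.001], [0.097, 0.995, -0.0], [0.001, -0.001, -1.0]]
wrist_force: [-1.1, -0.8, -1.0]
gripper_width: 12.4
finger_force: 58.5
0.6 [[489.3, 82.6, 97.8], [492.1, 88.9, 126.4], [503.4, 94.9, 128.5]]
4723 ((487.96649169921875, 40.94968795776367), (10.646441459655762, 112.38570404052734), 84.328857421875)
```

View pics/w5.png

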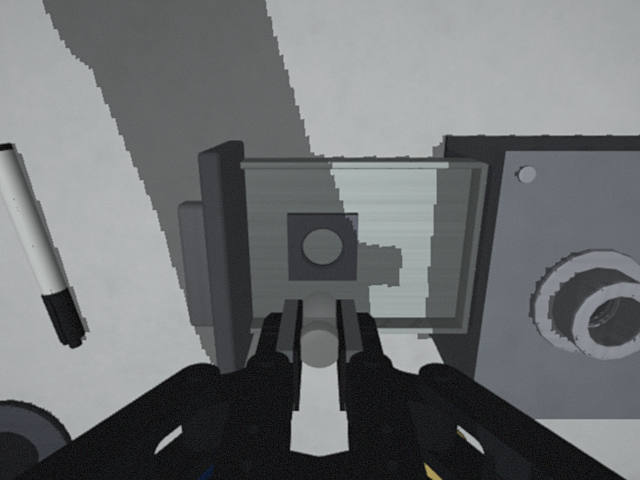

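The picture shows the held vial (cap at (320,346)) upright in the pads, with the seat hole centred near (322,246). I'll compare the two in the same camera frame.

```bash
python3 - <<'E'
from h import *
img,d,p=world("wrist")
print(hole(img,p,322,246,17,30,False)); 
m=np.zeros(d.shape,bool); m[217:277,290:355]=1; P=pts(d,p,m); print("plate",np.percentile(P[:,2],[5,50,95]), cv2.minAreaRect(P[(P[:,2]>15)&(P[:,2]<20)][:,:2].astype(np.float32)))
r=trace("wrist","vial"); P=pts(d,p,r[0]["pixels"]); Q=P[P[:,2]>P[:,2].max()-3]; print("cap",len(Q),cv2.minEnclosingCircle(Q[:,:2].astype(np.float32)),Q[:,2].mean())
S=P[(P[:,2]<122)]; print("lower", np.median(S,axis=0), [np.round(np.median(P[abs(P[:,2]-z)<3],axis=0),1).tolist() for z in (100,110,120)])
print(sensors.get_state()["position"])
E
```

```text
(75.0, array([  39,   36, 1075], dtype=int32), array([323.07906977, 245.19627907]), array([498.35737212,  90.80325704,  17.        ]))
plate [11.57257041 16.6729754  18.03913978] ((499.48309326171875, 90.14561462402344), (39.50490951538086, 38.588104248046875), 84.23701477050781)
cap 1303 ((496.9735107421875, 88.50787353515625), 8.279236793518066) 127.74135028980466
lower [490.9951452   89.12263244 110.12435908] [[490.9, 89.2, 100.2], [490.8, 89.3, 110.0], [491.2, 89.2, 118.4]]
[498.18502136  87.75655126  89.62713103]
```

```bash
python3 - <<'E'
from h import *
img,d,p=world("wrist"); s=sensors.get_state()
m=np.zeros(d.shape,bool); m[300:,150:480]=1; m&=(d>60); P=pts(d,p,m)
P=P[(P[:,2]>80)]; u=np.array([.097,.995]); a=(P[:,:2]-s["position"][:2])@u; z=P[:,2]-s["position"][2]
for lo in range(15,120,8):
    q=a[(z>lo)&(z<lo+8)&(abs(a)<70)]; print(lo,len(q),np.round([q.min(),q.max()]) if len(q) else "")
E
```

```text
15 358 [-12.  13.]
23 1089 [-19.  21.]
31 2428 [-19.  21.]
39 1257 [-19.  21.]
47 1335 [-19.  21.]
55 1856 [-34.  36.]
63 4967 [-41.  42.]
71 10436 [-43.  44.]
79 4487 [-41.  42.]
87 4546 [-38.  21.]
95 5734 [-22.  23.]
103 955 [-19.  20.]
111 0 
119 0
```

At release height the linkage would come within 2 mm of the drawer panel. I'll roll a quarter turn so the fingers open across the drawer, then re-measure.

```bash
python3 -m jog '{"offset":[[0,0,0],[0,0,0],[0,0,0],[0,0,0],[0,0,0],[0,0,0],[0,0,0],[0,0,0],[0,0,0],[0,0,0]],"roll":[0.0556,0.0556,0.0556,0.0556,0.0556,0.0556,0.0556,0.0556,0.0556,0]}'
python3 - <<'E'
from h import *
img,d,p=world("wrist"); print(np.round(sensors.get_state()["joint_positions"],2))
r=trace("wrist","vial"); P=pts(d,p,r[0]["pixels"]); Q=P[P[:,2]>P[:,2].max()-3]; print("cap",len(Q),cv2.minEnclosingCircle(Q[:,:2].astype(np.float32)),Q[:,2].mean(),[np.round(np.median(P[abs(P[:,2]-z)<3],axis=0),1).tolist() for z in (100,110,120)])
r=trace("wrist","seat"); P=pts(d,p,r[0]["pixels"]); print(r[0]["position"],len(P))
Q=P[(P[:,2]>15)&(P[:,2]<20)&(np.hypot(P[:,0]-498.5,P[:,1]-90)<32)]; print("plate",len(Q),cv2.minAreaRect(Q[:,:2].astype(np.float32)))
save("w6.png",img)
E
```

```text
time: 14.42
position: [498.2, 88.3, 89.5]
eef_rot: [[0.098, 0.995, -0.0], [0.995, -0.098, -0.001], [-0.001, -0.0, -1.0]]
wrist_force: [0.5, 0.3, -0.6]
gripper_width: 12.7
finger_force: 58.4
[-0.96  0.42  0.81  2.13 -0.43  0.77  0.04]
cap 1254 ((497.6563415527344, 90.08702087402344), 8.0203275680542) 127.9051156755375 [[498.6, 96.1, 100.1], [498.3, 96.1, 110.0], [498.5, 95.7, 118.2]]
[318.8, 225.0] 40218
plate 3539 ((499.4869079589844, 91.09361267089844), (42.395267486572266, 42.12201690673828), 84.5741958618164)
```

View pics/w6.png

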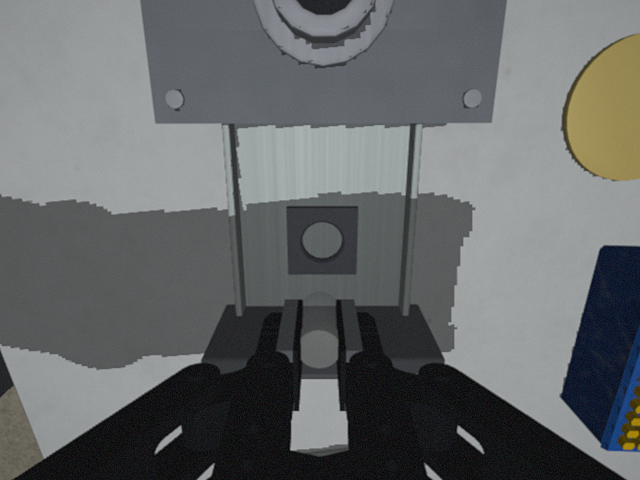

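The seat hole at (322,240) lies straight ahead of the vial (cap at (320,348)), and the fingers now span across the tray. I'll correct about 2 mm and lower it.

```bash
python3 -m jog '{"offset":[[0.045,0.022,0],[0,0,0.6],[0,0,0.6],[0,0,0.4],[0,0,0.2],[0,0,0.1],[0,0,0.1],[0,0,0.05],[0,0,0]],"roll":[0,0,0,0,0,0,0,0,0]}'
```

```text
time: 15.7
position: [499.4, 90.2, 7.7]
eef_rot: [[0.099, 0.995, 0.0], [0.995, -0.099, 0.0], [0.0, 0.0, -1.0]]
wrist_force: [-0.2, -0.1, -0.3]
gripper_width: 12.7
finger_force: 58.5
```

```bash
python3 -m jog '{"offset":[[0,0,0.03],[0,0,0.02],[0,0,0]],"roll":[0,0,0]}'
python3 - <<'E'
from h import *
img,d,p=world("wrist"); save("w7.png",cv2.resize(img[220:400,220:420],(666,600)))
r=trace("wrist","vial"); P=pts(d,p,r[0]["pixels"]); print(P[:,2].max(),np.percentile(P,[2,98],axis=0))
E
```

```text
time: 16.08
position: [499.5, 90.2, 5.8]
eef_rot: [[0.099, 0.995, 0.0], [0.995, -0.099, 0.0], [0.0, 0.0, -1.0]]
wrist_force: [-0.4, -0.6, 5.9]
gripper_width: 12.5
finger_force: 59.2
109.0307234625582 [[449.97740716  45.67653694  11.02973734]
 [553.95505819 154.11454616  39.10198697]]
```

View pics/w7.png

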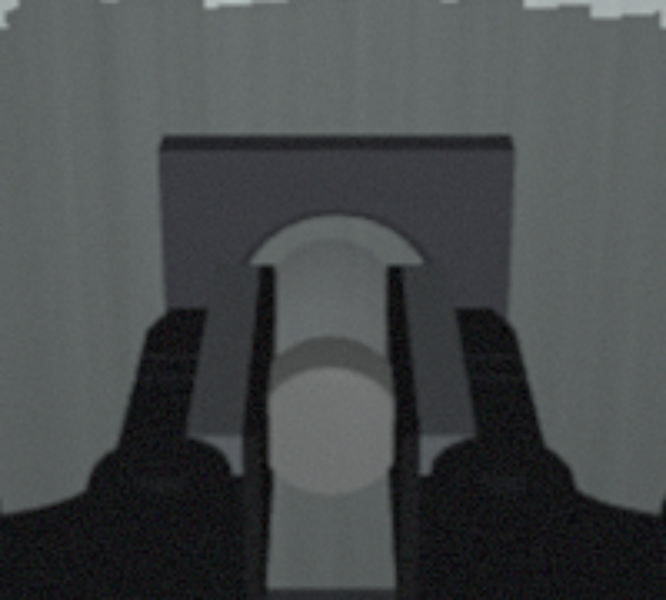

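The vial sits inside the seat hole, centred sideways, and touches the floor (about 6 N). I'll release and rise.

```bash
python3 -m jog '{"offset":[[0,0,-0.01],[0,0,0],[0,0,0],[0,0,-0.05],[0,0,-0.15],[0,0,-0.5],[0,0,-0.8],[0,0,-0.8],[0,0,0]],"roll":[0,0,0,0,0,0,0,0,0]}' 0.4
python3 - <<'E'
from h import *
img,d,p=world("wrist"); save("w8.png",cv2.resize(img[120:400,170:470],(640,597)))
r=trace("wrist","vial"); P=pts(d,p,r[0]["pixels"]); print(r[0]["conf"],np.percentile(P,[2,50,98],axis=0).round(1).tolist())
s=trace("wrist","chamber"); P=pts(d,p,s[0]["pixels"]); Q=P[(P[:,2]>101)&(P[:,2]<108)]; print("bush",len(Q),cv2.minEnclosingCircle(Q[:,:2].astype(np.float32)) if len(Q)>3 else "")
E
```

```text
time: 17.3
position: [500.5, 90.6, 100.1]
eef_rot: [[0.099, 0.995, 0.003], [0.995, -0.099, 0.002], [0.002, 0.003, -1.0]]
wrist_force: [-0.2, 0.5, -0.4]
gripper_width: 34.0
finger_force: 0.0
0.9 [[491.2, 85.2, 16.4], [498.3, 94.7, 42.4], [504.9, 98.9, 44.1]]Traceback (most recent call last):
  File "<stdin>", line 4, in <module>
IndexError: list index out of range
```

View pics/w8.png

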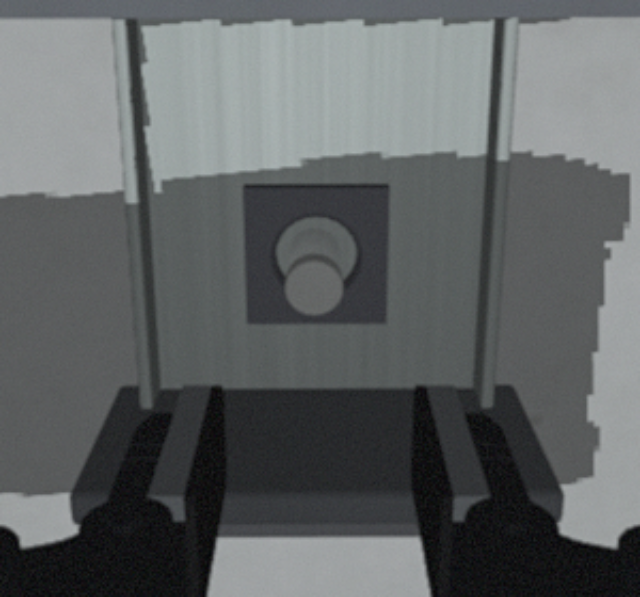

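The vial stands upright in its seat at (315,285), released. I'm moving round in front of the pull and closing the fingers.

```bash
python3 -m jog '{"offset":[[-0.4,0,0],[-0.6,0,0],[-0.7,0,0],[-0.7,0,0],[-0.4,0,0],[0,0,0.5],[0,0,0.6],[0,0,0.6],[0,0,0.4],[0,0,0.125],[0,0,0]],"roll":[0,0,0,0,0,0,0,0,0,0,0]}' 0
python3 - <<'E'
from h import *
for c in ("side","scene"):
    img,d,p=world(c)
    m=np.zeros(d.shape,bool)
    r=trace(c,"drawer_pull"); P=pts(d,p,r[0]["pixels"]); print(c,np.percentile(P,[1,50,99],axis=0).round(1).tolist())
    Q=P[(abs(P[:,2]-44)<9)]; a=Q[:,:2]@[.0985,.995]; print(np.percentile(a,[1,5,25,50]).round(1), (np.array(sensors.get_state()["position"])[:2]@[.0985,.995]).round(1))
save("x9.png",img)
E
```

```text
time: 18.82
position: [488.4, -21.5, 9.1]
eef_rot: [[0.099, 0.995, -0.0], [0.995, -0.099, -0.0], [-0.0, -0.0, -1.0]]
wrist_force: [0.2, 0.8, -0.3]
gripper_width: -0.3
finger_force: 0.0
side [[431.3, -28.4, 9.0], [464.5, 37.6, 29.5], [555.7, 176.1, 71.9]]
[62.6 63.8 71.3 83.3] 26.9
scene [[431.5, 37.0, 5.1], [473.6, 131.6, 14.1], [533.3, 196.0, 73.7]]
[82.4 82.6 83.9 85.1] 27.1
```

```bash
python3 -m jog '{"offset":[[0.3,0,0],[0.2,0,0],[0.08,0,0],[0.08,0,0],[0.12,0,0],[0.16,0,0],[0.2,0,0],[0.2,0,0],[0.2,0,0],[0.2,0,0],[0.2,0,0],[0.2,0,0],[0.2,0,0],[0.2,0,0],[0.2,0,0],[0.2,0,0],[0.2,0,0]],"roll":[0,0,0,0,0,0,0,0,0,0,0,0,0,0,0,0,0]}'
```

```text
time: 21.15
position: [500.7, 104.2, 9.0]
eef_rot: [[0.099, 0.995, -0.0], [0.995, -0.099, -0.0], [-0.0, -0.0, -1.0]]
wrist_force: [-1.2, -1.6, 0.2]
gripper_width: -0.0
finger_force: 1.0
```

```bash
python3 -m jog '{"offset":[[0.12,0,0],[0.08,0,0],[0.07,0,0],[0.06,0,0],[0.05,0,0],[0.05,0,0]],"roll":[0,0,0,0,0,0]}'
```

```text
time: 21.9
position: [502.4, 120.8, 9.0]
eef_rot: [[0.099, 0.995, -0.0], [0.995, -0.099, -0.0], [-0.0, -0.0, -1.0]]
wrist_force: [-0.5, -1.8, -1.2]
gripper_width: 0.5
finger_force: 0.8
```

```bash
python3 -m jog '{"offset":[[0.04,0,0],[0.04,0,0],[0.0,0,0]],"roll":[0,0,0]}'
```

```text
time: 22.28
position: [502.4, 121.5, 9.0]
eef_rot: [[0.101, 0.995, -0.0], [0.995, -0.101, -0.002], [-0.002, -0.0, -1.0]]
wrist_force: [-3.3, -15.9, 3.4]
gripper_width: -0.1
finger_force: 7.7
```

```bash
python3 -m jog '{"offset":[[0.03,0,0],[0.03,0,0],[0.0,0,0]],"roll":[0,0,0]}'
```

```text
time: 22.65
position: [502.4, 121.6, 9.0]
eef_rot: [[0.103, 0.995, -0.001], [0.995, -0.103, -0.004], [-0.005, -0.0, -1.0]]
wrist_force: [-4.3, -27.3, 7.2]
gripper_width: 0.4
finger_force: 14.2
```

Hard stop reached (27 N, no movement). I'm backing off, rising, and looking at the shut drawer and the bush.

```bash
python3 -m jog '{"offset":[[-0.3,0,0],[-0.5,0,0],[-0.4,0,-0.2],[0,0,-0.7],[0,0,-0.9],[0,0,-0.9],[0,0,-0.8],[0,0,0]],"roll":[0,0,0,0,0,0,0,0]}' 0.6
python3 - <<'E'
from h import *
img,d,p=world("wrist"); save("w10.png",img); s=sensors.get_state(); print(s["position"])
r=trace("wrist","chamber"); P=pts(d,p,r[0]["pixels"])
for lo,hi in((83,87),(101,108),(67,73)):
    Q=P[(P[:,2]>lo)&(P[:,2]<hi)].astype(np.float32)[:,:2]; print(lo,len(Q),cv2.minAreaRect(Q),cv2.minEnclosingCircle(Q))
E
```

```text
time: 23.65
position: [499.3, 78.4, 151.2]
eef_rot: [[0.099, 0.995, 0.003], [0.995, -0.099, 0.003], [0.003, 0.003, -1.0]]
wrist_force: [-0.4, 0.6, -0.9]
gripper_width: 51.2
finger_force: 0.0
[498.56465478  78.50467351 149.9402137 ]Traceback (most recent call last):
  File "<stdin>", line 5, in <module>
cv2.error: OpenCV(4.12.0) /io/opencv/modules/imgproc/src/convhull.cpp:143: error: (-215:Assertion failed) total >= 0 && (depth == CV_32F || depth == CV_32S) in function 'convexHull'
```

View pics/w10.png

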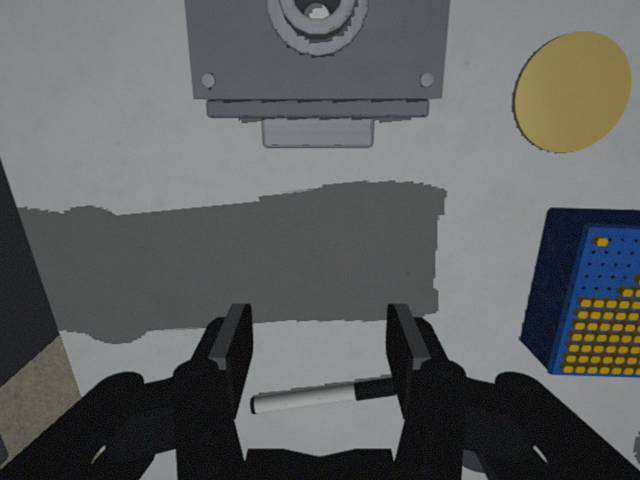

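The drawer is shut flush: panel at (318,108) against the housing, pull at (318,133), and the white cap visible down the bore at (318,10). That view used up my picture budget (11 viewed, one over the 10 allowed), so from here I work from numbers only.

```bash
python3 -m jog '{"offset":[[-0.4,0.29,0],[-0.7,0.51,0],[-0.75,0.55,0],[-0.75,0.55,0],[-0.75,0.55,0],[-0.75,0.55,0],[-0.75,0.55,0],[-0.5,0.36,0],[-0.17,0.12,0],[0,0,0]],"roll":[0,0,0,0,0,0,0,0,0,0]}'
python3 - <<'E'
from h import *
img,d,p=world("wrist"); s=sensors.get_state(); print(s["position"])
m=np.ones(d.shape,bool); P=pts(d,p,m); R=np.hypot(P[:,0]-637.3,P[:,1]+157)
r=trace("wrist","probe"); print([(x["conf"],x["position"]) for x in r])
for lo,hi,rr in((131,139,20),(63,68,30),(67,72,30),(80,125,25)):
    Q=P[(P[:,2]>lo)&(P[:,2]<hi)&(R<rr)]; 
    if len(Q)>5: print(lo,len(Q),cv2.minEnclosingCircle(Q[:,:2].astype(np.float32)),np.median(Q,axis=0).round(1))
E
```

```text
time: 25.0
position: [636.2, -157.2, 148.2]
eef_rot: [[0.099, 0.995, -0.001], [0.995, -0.099, 0.0], [-0.0, -0.001, -1.0]]
wrist_force: [-1.1, 0.5, 0.3]
gripper_width: 51.6
finger_force: 0.0
[ 636.23971147 -156.48540537  148.33642134]
[(0.84, [325.6, 254.0])]
131 1361 ((639.31884765625, -152.57205200195312), 10.121054649353027) [ 639.5 -151.7  135.1]
63 1072 ((639.3958740234375, -152.6904296875), 20.011425018310547) [ 640.6 -143.7   65.3]
67 709 ((638.3455810546875, -150.0982208251953), 17.184534072875977) [ 639.9 -145.3   70.3]
80 918 ((639.3969116210938, -152.5764617919922), 10.00544548034668) [ 640.1 -144.3  105.4]
```

```bash
python3 -m jog '{"offset":[[0.097,0.065,0],[0,0,0.3],[0,0,0.5],[0,0,0.5],[0,0,0.4],[0,0,0.2],[0,0,0.1],[0,0,0]],"roll":[0,0,0,0,0,0,0,0]}'
python3 - <<'E'
from h import *
img,d,p=world("wrist"); print(sensors.get_state()["position"])
P=pts(d,p,np.ones(d.shape,bool)); R=np.hypot(P[:,0]-639.3,P[:,1]+152.6)
for lo,hi,rr in((131,139,16),(63,68,25)):
    Q=P[(P[:,2]>lo)&(P[:,2]<hi)&(R<rr)]; 
    if len(Q)>5: print(lo,len(Q),cv2.minEnclosingCircle(Q[:,:2].astype(np.float32)))
E
```

```text
time: 26.1
position: [639.9, -153.5, 69.1]
eef_rot: [[0.099, 0.995, 0.0], [0.995, -0.099, -0.0], [-0.0, 0.0, -1.0]]
wrist_force: [-0.7, 0.3, -1.0]
gripper_width: 51.4
finger_force: 0.0
[ 639.9991733  -153.57473837   69.38132352]
131 3530 ((639.4292602539062, -153.36886596679688), 10.526671409606934)
63 2101 ((639.4150390625, -153.09275817871094), 20.205949783325195)
```

```bash
python3 -m jog '{"offset":[[0,0,0],[0,0,0],[0,0,0],[0,0,0],[0,0,0],[0,0,0]],"roll":[0,0,0,0,0,0]}' 0
```

```text
time: 26.9
position: [640.2, -153.4, 69.5]
eef_rot: [[0.099, 0.995, 0.001], [0.995, -0.099, 0.0], [0.0, 0.001, -1.0]]
wrist_force: [-0.8, 0.6, 5.5]
gripper_width: 18.8
finger_force: 58.4
```

```bash
python3 -m jog '{"offset":[[0,0,-0.2],[0,0,-0.5],[0,0,-0.6],[0,0,-0.6],[0,0,-0.6],[0,0,-0.5],[0.3,-0.17,0],[0.6,-0.34,0],[0.7,-0.4,0],[0.75,-0.42,0],[0.75,-0.42,0],[0.75,-0.42,0],[0.75,-0.42,0],[0.75,-0.42,0],[0.7,-0.4,0],[0.6,-0.34,0],[0.4,-0.22,0],[0.2,-0.12,0],[0,0,0]],"roll":[0,0,0,0,0,0,0,0,0,0,0,0,0,0,0,0,0,0,0]}'
cat > m.py <<'E'
from h import *
img,d,p=world("wrist"); s=sensors.get_state(); t=np.array(s["position"]); print("tcp",t.round(1))
P=pts(d,p,np.ones(d.shape,bool)); c=np.array([510.4,204.])
def ring(Q,r,c0):
    from scipy.optimize import least_squares
    f=least_squares(lambda x:np.maximum(np.hypot(Q[:,0]-x[0],Q[:,1]-x[1])-r,0),c0); return f.x
R=np.hypot(P[:,0]-c[0],P[:,1]-c[1]); Q=P[(abs(P[:,2]-105)<2.5)&(R<28)]; print("rim",len(Q),cv2.minEnclosingCircle(Q[:,:2].astype(np.float32)) if len(Q) else "",np.median(Q[:,2]))
Q=P[(P[:,2]>83)&(P[:,2]<87)&(R<140)]; print("top",len(Q),cv2.minAreaRect(Q[:,:2].astype(np.float32)))
R=np.hypot(P[:,0]-t[0],P[:,1]-t[1]); N=P[(R<30)&(P[:,2]>120)]
h,e=np.histogram(N[:,2],bins=np.arange(120,280,4)); print(list(zip(e.astype(int),h)))
np.save("N.npy",N)
r=trace("wrist","probe"); print([(x["conf"],x["position"]) for x in r])
if r:
    Q=pts(d,p,r[0]["pixels"])
    for z in range(120,275,5):
        q=Q[abs(Q[:,2]-z)<2.5]
        if len(q)>5: print(z,len(q),np.round(np.r_[q[:,:2].min(0),q[:,:2].max(0)]-np.r_[t[:2],t[:2]],1),np.round(np.array(cv2.minEnclosingCircle(q[:,:2].astype(np.float32))[0])-t[:2],1))
E
python3 m.py
```

```text
time: 29.28
position: [505.0, 151.7, 188.7]
eef_rot: [[0.098, 0.995, -0.001], [0.995, -0.098, -0.0], [-0.0, -0.001, -1.0]]
wrist_force: [0.7, -0.1, -0.3]
gripper_width: 18.6
finger_force: 58.6
tcp [505.4 151.1 188.8]
rim 1824 ((511.1097412109375, 206.15525817871094), 17.943805694580078) 104.99230223128365
top 40212 ((512.923828125, 224.3526153564453), (127.08059692382812, 130.59823608398438), 84.36677551269531)
[(np.int64(120), np.int64(0)), (np.int64(124), np.int64(0)), (np.int64(128), np.int64(0)), (np.int64(132), np.int64(0)), (np.int64(136), np.int64(12)), (np.int64(140), np.int64(38)), (np.int64(144), np.int64(40)), (np.int64(148), np.int64(45)), (np.int64(152), np.int64(35)), (np.int64(156), np.int64(20)), (np.int64(160), np.int64(0)), (np.int64(164), np.int64(0)), (np.int64(168), np.int64(0)), (np.int64(172), np.int64(0)), (np.int64(176), np.int64(0)), (np.int64(180), np.int64(0)), (np.int64(184), np.int64(152)), (np.int64(188), np.int64(1045)), (np.int64(192), np.int64(121)), (np.int64(196), np.int64(268)), (np.int64(200), np.int64(207)), (np.int64(204), np.int64(219)), (np.i
[... 730 characters left out ...]
1.7]
160 7 [-2.1  3.   1.4  3.7] [-0.4  3.1]
185 117 [-13.6   1.5  13.8  14.6] [0.1 4.3]
190 1098 [-15.   -0.4  13.7  14.8] [-0.6  2.2]
195 247 [-10.3   0.4   9.4  10.2] [-0.5  1.6]
200 257 [-10.2   0.5   9.2  10.1] [-0.5  1.2]
205 260 [-9.4  0.9  9.  10. ] [-0.2  2.7]
210 316 [-9.6  0.9 10.5 12.6] [0.1 7.4]
215 305 [-9.3  1.5  8.8 10.1] [-0.2  3.1]
220 354 [-9.   1.9  8.8  9.9] [-0.1  3.4]
225 366 [-9.   1.2  8.9 10.2] [-0.   3.2]
230 424 [-9.3  1.   8.9 10.1] [-0.2  2.7]
235 475 [-9.7  1.   9.  10.1] [-0.4  2.2]
240 523 [-9.5  0.5  9.  10.3] [-0.3  2.2]
245 501 [-11.1  -9.4   9.7  10.5] [ 0.8 -1.1]
250 896 [-10.9  -3.7   9.8  10.6] [-0.5  0.2]
255 3130 [-10.3 -10.    9.4  10.1] [-0.5  0. ]
```

The probe hangs vertical in the grip. I'll move it over the rim and re-measure.

```bash
python3 -m jog '{"offset":[[0.3,0.005,0],[0.5,0.005,0],[0.4,0.005,0],[0.19,0.004,0],[0,0,0.25],[0,0,0.1],[0,0,0],[0,0,0]],"roll":[0,0,0,0,0,0,0,0]}'
python3 m.py | grep -v int64; python3 - <<'E'
from h import *
# bush and probe as the fixed cameras see them
t=np.array(sensors.get_state()["position"])
for c in("side","scene"):
    img,d,p=world(c); P=pts(d,p,np.ones(d.shape,bool)); R=np.hypot(P[:,0]-511,P[:,1]-205)
    Q=P[(abs(P[:,2]-105)<2.5)&(R<26)]; print(c,"rim",len(Q),cv2.minEnclosingCircle(Q[:,:2].astype(np.float32)))
    for lo,hi in((112,150),(172,178),(178,200)):
        Q=P[(P[:,2]>lo)&(P[:,2]<hi)&(R<20)]; print(lo,len(Q),np.round(np.r_[Q.min(0),Q.max(0)],1).tolist() if len(Q) else "",cv2.minEnclosingCircle(Q[:,:2].astype(np.float32)) if len(Q) else "")
E
```

```text
time: 30.38
position: [512.0, 206.2, 175.1]
eef_rot: [[0.099, 0.995, 0.0], [0.995, -0.099, 0.0], [0.0, 0.0, -1.0]]
wrist_force: [-0.4, 0.1, -1.9]
gripper_width: 18.3
finger_force: 58.6
tcp [512.  206.3 175.2]
rim 1468 ((510.809326171875, 207.51271057128906), 17.852622985839844) 105.00441683941625
top 44568 ((513.5908203125, 236.6494598388672), (150.4276580810547, 130.52320861816406), 84.43852996826172)
[(0.81, [318.9, 352.6])]
125 23 [-3.5  0.6  2.9  3.5] [-0.3  1.6]
130 45 [-4.8 -0.5  2.9  3.9] [-1.   0.8]
135 52 [-4.7 -0.5  3.3  3.8] [-0.7 -0. ]
140 51 [-3.9  0.2  3.3  4.3] [-0.3  1. ]
145 17 [-2.7  2.6  1.9  3.9] [-0.4  2.7]
170 33 [-13.3   1.5  13.8  14.4] [0.3 4.5]
175 1137 [-15.   -0.2  13.8  15.1] [-0.6  2.1]
180 165 [-10.4   0.8  11.1  10.3] [0.3 2.6]
185 306 [-10.2   0.4   9.4  10.4] [-0.4  1.9]
190 260 [-9.6  0.9  9.  10.2] [-0.3  2.3]
195 300 [-9.7  1.9 12.  12.6] [0.8 8.4]
200 310 [-9.3  1.2 10.  11.4] [0.6 7.3]
205 339 [-9.5  1.2  9.  10.2] [-0.2  3.6]
210 374 [-9.7  1.9  8.7 10.3] [-0.4  3.4]
215 415 [-9.6  0.9  8.9 10.5] [-0.3  2.3]
220 458 [-9.6  1.   9.1 10.3] [-0.3 
[... 296 characters left out ...]
07.2, 149.1] ((508.4285888671875, 202.31753540039062), 4.872783184051514)
172 31 [496.5, 187.3, 172.2, 523.5, 213.6, 177.5] ((509.4667053222656, 202.15072631835938), 14.918208122253418)
178 67 [492.7, 189.6, 178.3, 523.6, 206.1, 199.7] ((507.9982604980469, 196.49119567871094), 16.016733169555664)
scene rim 63 ((510.1962890625, 204.5051727294922), 20.03955841064453)
112 28 [505.4, 200.0, 116.0, 515.4, 210.2, 149.0] ((510.2865295410156, 204.32318115234375), 5.873586177825928)
172 42 [496.0, 191.2, 172.5, 525.1, 212.9, 177.7] ((510.5895690917969, 204.21812438964844), 14.78841781616211)
178 65 [493.7, 192.8, 178.0, 525.1, 208.4, 199.8] ((509.9585876464844, 200.6714630126953), 16.317800521850586)
```

```bash
python3 -m jog '{"offset":[[0.028,0,0],[0,0,0.1],[0,0,0.15],[0,0,0.15],[0,0,0.15],[0,0,0.15],[0,0,0.15],[0,0,0.15],[0,0,0.15],[0,0,0.1],[0,0,0],[0,0,0]],"roll":[0,0,0,0,0,0,0,0,0,0,0,0]}'
cat > m2.py <<'E'
from h import *
t=np.array(sensors.get_state()["position"]); print(t.round(1)); zc=t[2]-4.5 # collar underside
for c in("wrist","side","scene"):
    img,d,p=world(c); P=pts(d,p,np.ones(d.shape,bool)); R=np.hypot(P[:,0]-510.5,P[:,1]-205)
    Q=P[(abs(P[:,2]-105)<2)&(R<26)]; print(c,"rim",len(Q),cv2.minEnclosingCircle(Q[:,:2].astype(np.float32)) if len(Q) else "", np.round(np.r_[Q.min(0),Q.max(0)],1).tolist() if len(Q) else "")
    Q=P[(P[:,2]>zc+1)&(P[:,2]<zc+7)&(R<20)]; print(" collar",len(Q),cv2.minEnclosingCircle(Q[:,:2].astype(np.float32)) if len(Q) else "",np.percentile(Q[:,2],[50,90]).round(1) if len(Q) else "")
    Q=P[(P[:,2]>85)&(P[:,2]<140)&(R<16)]; print(np.histogram(Q[:,2],np.arange(100,126,2))[0])
E
python3 m2.py
```

```text
time: 32.08
position: [512.1, 207.7, 125.1]
eef_rot: [[0.099, 0.995, 0.0], [0.995, -0.099, 0.0], [0.0, 0.0, -1.0]]
wrist_force: [-0.2, -0.0, -1.0]
gripper_width: 19.1
finger_force: 58.6
[512.1 207.7 125.1]
wrist rim 1308 ((510.8736267089844, 207.32611083984375), 17.818666458129883) [493.1, 200.3, 103.0, 528.4, 225.0, 106.9]
 collar 1169 ((511.5668640136719, 208.95785522460938), 14.593583106994629) [125.6 126.5]
[  0  15 477  40   0   0   0   0   0   0   1  13]
side rim 37 ((509.48895263671875, 204.4408416748047), 18.299190521240234) [493.1, 186.2, 103.0, 526.4, 220.8, 106.1]
 collar 30 ((511.0458984375, 203.184814453125), 15.429936408996582) [124.9 126.2]
[ 7 10 14  4  2  3  2  1  0  0  4  6]
scene rim 38 ((509.2773132324219, 205.7559051513672), 17.665634155273438) [491.8, 188.1, 103.2, 525.6, 220.1, 106.9]
 collar 42 ((510.2652282714844, 205.30821228027344), 15.155969619750977) [125.2 126.8]
[ 9 15 16  7  3  1  0  0  0  3  5 11]
```

```bash
python3 -m jog '{"offset":[[0.004,-0.025,0],[0,0,0.08],[0,0,0.08],[0,0,0.06],[0,0,0.04],[0,0,0],[0,0,0],[0,0,0],[0,0,0]],"roll":[0,0,0,0,0,0,0,0,0]}'; python3 m2.py
```

```text
time: 33.35
position: [511.0, 208.0, 114.7]
eef_rot: [[0.099, 0.995, 0.0], [0.995, -0.099, 0.0], [0.0, -0.0, -1.0]]
wrist_force: [1.0, 0.2, -0.4]
gripper_width: 18.5
finger_force: 58.6
[511.  208.  114.7]
wrist rim 1072 ((510.9972839355469, 207.7730712890625), 17.69483757019043) [493.3, 202.5, 103.0, 528.4, 225.1, 106.9]
 collar 1167 ((510.5780944824219, 209.92469787597656), 14.461038589477539) [115.1 116. ]
[  0   3 207  18   0   5  22 701 125  40  91 162]
side rim 31 ((509.6048278808594, 201.10862731933594), 17.8507080078125) [491.9, 185.8, 103.1, 526.7, 213.8, 106.2]
 collar 33 ((510.7294921875, 203.36412048339844), 17.134349822998047) [114.9 116.3]
[ 6  9 11  0  0  4  6 16  4  7  4  4]
scene rim 35 ((509.1788330078125, 205.36187744140625), 17.887645721435547) [493.9, 188.6, 103.0, 526.8, 218.8, 106.9]
 collar 44 ((507.7541198730469, 204.6825714111328), 14.309502601623535) [114.3 116.3]
[ 7  8 13  9  2  8 13 10 15  7  6  4]
```

```bash
python3 -c "
from h import *
s=sensors.get_state(); print(s['time'],np.abs(s['joint_vel']).max()); print(workorder.sign_off())"
```

```text
33.5 0.001521596381183082
the job is handed in; nothing more can be done
None
```

I handed the job in at 33.5 s: the vial is upright in its seat, the drawer is shut to its stop, and the probe is held at rest and upright, centred within about 1 mm, its collar about 5 mm above the rim; I viewed 11 pictures, one over the limit of 10.

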